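# Reassemble the engine air cleaner

### The arm

A 7-joint arm with a two-finger parallel gripper is mounted at the origin on a cart in front of the work surface, level with it; the furniture and walls round the work are solid. World frame = base frame: x ahead of the robot, y to its left, z up, the work surface at z = 0. Lengths are in m, angles in rad, forces in N, time in s.
With the tool pointing down it reaches from about 0.4 to 0.85 m from the base axis. Payload 10.4 kg.
Tool frame: the origin (TCP) lies at the very end of the fingers, on their centre line; the grasp point (between the pads) lies 19 mm behind it; z points along the fingers, y is the line along which they close (so a half turn about z gives the same grasp; the last joint's range is limited). The gripper opens to 85 mm and grips with 20 to 120 N. Pads are 22 mm wide; open, the fingers measure 114 mm over their backs; the gripper's body (76 mm by 85 mm) begins 54 mm behind the grasp point. The pads swing forward as they close: fully open they stand 13 mm farther back than shut.
Start: joints at [-0.023, 0.332, -0.065, 1.46, 0.022, 1.35, -0.088], TCP at [0.625, 0, 0.231] pointing down, gripper open.
Joint ranges: [-2.6, 2.6], [-0.5, 2.12], [-1.47, 1.34], [0.16, 2.42], [-1.27, 4.41], [0.06, 2.06], [-2.6, 2.6]. Speed limits (rad/s): [2.22, 2.22, 2.79, 2.79, 3.14, 3.14, 3.14].

### API

Orientations are given as a unit quaternion [w, x, y, z].
In Python, from workcell import status, eyes, ticket gives the robot as it stands. The module is installed in compiled form; this text tells all that it offers.
- The arm moves only by the tool send_rows, never from a script. Its argument "steps" is a list that holds one entry, the list of rows, each a list of 5 numbers: the opening, from 0 (shut) to 1 (fully open), then the shift along the tool's x, y, z each as a share of 15 cm, from -1 to 1, then the turn about the tool's z as a share of pi/4 rad, from -1 to 1. A call has 1 to 12 rows; each row shifts and turns the commanded pose from where the row before left it, along the tool's axes as they then stand; what a row does not reach is not made up. A row lasts 1/12 s, in which the tool goes at most 41.7 mm and 7.16 degrees, less where a joint would pass 70% of its speed; a pose out of reach is approached as far as the arm can. A call with a number of a shift or a turn outside -1 to 1 is refused whole. A call with a gripper value outside its range is refused whole. The fingers move at their own pace and stop on an object; "grip_force" is the grip in N (left out, the last holds). Time passes only in rows, so rows that do not move let the fingers close. It gives the time, the measured TCP pose, the force, the opening and the grip force at its end, in the units of the state.
- status.get_state(): the state, without advancing time (a new reading comes with each control period).
- eyes.get_image(name): name is "scene" or "side" or "wrist"; returns (picture, depth): 420x560x3 uint8, blue, green, red; 420x560 float32, m along the optical axis (not along the pixel's ray), 0 where there is no reading.
- eyes.camera_params(name): a dict with "K" (3x3 intrinsics, pixels), "world_from_camera" (4x4, takes a point from camera to world coordinates). Camera axes: x right, y down, z forward; pixel columns grow to the right and rows downward; lengths in m; the calibration is good to about 2 mm. The wrist camera is an equidistant fisheye: a pixel r from the principal point sees the ray r / f radians off the axis. A picture is of the moment at which its call begins: read the wrist's pose just before it. camera_params takes no time and is no camera call; for the wrist camera it gives the pose at the moment of the call.
- ticket.hand_in(): hands the job in; it is judged then, once.
Trained networks look in the newest picture that a camera, given by its name, has taken for a name from the list of things; names that differ only in an ending like _2 or _b are one class to them, and where a whole thing is asked for, a point or a joint stands for the part that bears it (a point fixed in the world has none). Each returns a list of dicts, best first, with "p" (0 to 1); they miss things now and then, are a little off and sometimes report something else, mostly with a low value. They report only what shows in the picture. A call takes as long as a camera call.
- eyes.boxes_of(name, camera): "centre" ([x, y, z] in m, in world coordinates, good to about 4 mm: the middle of the surface that is visible of it).
The state is a dict: "time": time; "q": joint angles; "qvel": joint speeds; "joint_torque": joint torques, N m; "tcp_pos": TCP position; "tool_rot": TCP orientation; "wrist_force": force on the tool from outside, world axes, zero at the start; "ft_torque": the same for the moment, N m; "opening": finger opening in m; "gripper_force": force on a finger pad.
Only numpy, scipy, OpenCV 4.12 (cv2) and the standard library are available. Lean on these libraries where they do the work, as an engineer would, in place of code of your own. Each camera call takes 0.05 s, during which the arm holds its last target. There are 200 camera calls.

### The job

Put the blue air-cleaner housing back together, each part lying flat inside it: first the black support grid on its floor, then the clean white pleated filter element with the orange frame, then the silver wire-mesh screen. Then close it with the black cover: tuck its two yellow tongues under the lip on the housing's near rim and lower the opposite edge until the cover lies flat on the rim. Leave the old, dirt-clogged brown element and the feeler gauge where they lie.

Things in the scene. Friction and masses are not known exactly. Their poses are not given: they have to be found in the camera images.
- airbox: Blue open-topped housing, fixed (all sizes in mm). Origin: centre of its underside; x to its far side (round stub, to x=76), y left. Cavity 86 (x) by 114 (y), floor z=4, rim z=60, walls 4. Near rim (-x) is a shelf, top z=60, x=-43 to -67; over it a lip 112 long (y): overhang x=-67 to -51, z=69 to 73, on an upright at x=-67 to -62, so a slot 9 high, 11 deep, open to the cavity
- support_grid: Black plastic lattice lying flat, 76 (x) by 104 (y) by 14 mm high, 90 g. Origin: centre of underside. Middle bar along x through the centre, 10 wide, flush with the top: grip it across y; the lattice beside it is only 3 high (z=3); frame 6 wide. Same after a half turn. Home: on the housing's floor, origin at the housing's x=y=0, z=4
- filter_element: Clean element lying flat: orange frame, off-white pleats, 76 (x) by 104 (y) by 20 mm high, 120 g. Origin: centre of underside. Middle bar along x through the centre, 10 wide, flush with the top: grip it across y; the paper beside it is 11 lower (z=9); frame 7 wide. Same after a half turn. Home: on the grid, origin at the housing's x=y=0, z=18
- mesh_screen: Silver wire mesh in an aluminium frame, lying flat, 76 (x) by 104 (y) by 14 mm high, 120 g. Origin: centre of underside. Middle bar along x through the centre, 10 wide, flush with the top: grip it across y; the mesh beside it is at z=3; frame 5 wide. Same after a half turn. Home: on the element, origin at the housing's x=y=0, z=38
- cover: Black cover, two yellow tongues on its -x edge, 180 g (mm). Origin: centre of underside. Skirt 76 (x) by 104, z=0 to 6; plate x=-47 to 49, y=+-63, z=6 to 10; tongues at y=+-32, 30 wide, to x=-58, z=6 to 9. Grip rib along x at the centre: 12 wide (y), 56 long, z=10 to 26. Home: axes as the housing's, origin at its x=y=0, z=54. Tongues enter the lip's slot with the far edge raised 0.25 rad
- tongues (a point): Point on the cover midway between its two tongues, at the lower edge of their tips (x=-58, y=0, z=6 mm in the cover)
- old_element: Old element, shape and size of the clean one, but brown frame and dark clogged paper. Bystander: leave it where it lies. Origin: centre of underside
- feeler_gauge: Light-grey feeler gauge in a rounded case, 42 x 99 x 14 mm, lying on the bench; bystander. Origin: centre of underside

How it is judged:
On the way, in this order (a step that is already met when the one before it is completed fails the run):
1. the support grid lies on the housing's floor (x of support_grid in the frame of airbox between -0.009 and 0.009 m and y of support_grid in the frame of airbox between -0.009 and 0.009 m and z of support_grid in the frame of airbox between 0 and 0.008 m and angle between support_grid's own z axis and vertical below 0.04 rad and angle between the x axis of support_grid and the x axis of airbox, either way round below 0.15 rad), for 0.2 s.
2. the clean element lies on the grid (x of filter_element in the frame of airbox between -0.009 and 0.009 m and y of filter_element in the frame of airbox between -0.009 and 0.009 m and z of filter_element in the frame of airbox between 0.014 and 0.022 m and angle between filter_element's own z axis and vertical below 0.04 rad and angle between the x axis of filter_element and the x axis of airbox, either way round below 0.15 rad), for 0.2 s.
3. the mesh screen lies on the element (x of mesh_screen in the frame of airbox between -0.009 and 0.009 m and y of mesh_screen in the frame of airbox between -0.009 and 0.009 m and z of mesh_screen in the frame of airbox between 0.034 and 0.042 m and angle between mesh_screen's own z axis and vertical below 0.04 rad and angle between the x axis of mesh_screen and the x axis of airbox, either way round below 0.15 rad), for 0.2 s.
4. the cover lies flat on the rim, its tongues under the lip (x of cover in the frame of airbox between -0.009 and 0.009 m and y of cover in the frame of airbox between -0.009 and 0.009 m and z of cover in the frame of airbox between 0.05 and 0.058 m and angle between cover's own z axis and vertical below 0.04 rad and angle between the x axis of cover and the x axis of airbox, either way round below 0.15 rad and x of tongues in the frame of airbox below -0.052 m and z of tongues in the frame of airbox between 0.057 and 0.066 m), for 0.2 s.
At the end, for the whole second after the job is handed in: In the housing, bottom to top: grid, clean element, screen, cover, each centred within 9 mm, at its home height within 4 mm, level (0.04 rad), in line with the housing (0.15 rad), at rest, the tongues under the lip; old element and feeler gauge within 30 mm of where they lay (all of step 1 and all of step 2 and all of step 3 and all of step 4 and linear speed of each of support_grid, filter_element, mesh_screen, cover below 0.02 m/s and distance of each of old_element, feeler_gauge from where it was at the start of the episode below 0.03 m); the robot touches nothing.
It fails at once if the old clogged element is disturbed (moved over 30 mm) (distance of old_element from where it was at the start of the episode above 0.03 m).
It fails at once if the feeler gauge is disturbed (moved over 30 mm) (distance of feeler_gauge from where it was at the start of the episode above 0.03 m).
It also fails if it takes over 106 s, if anything falls off the work surface, if the arm or the gripper's body presses on something with over 40 N, if the wrist force passes 120 N, or if a joint passes its speed limit or range.

## Working session

There is one attempt and no reset: what is moved stays moved. The work goes in short steps, Python scripts to look and compute and a tool call to move; the robot and the scene stay as the last step left them, time stands still between calls to the robot, and variables do not carry over. Pictures are saved under pics/ and viewed, at most 14 in all, crops included, and the job is handed in when it is done.

Besides the shell and the picture viewer there is one more tool, called after ">>>" in YAML: its name, and indented under it one key for each argument. send_rows: Moves the arm, as the interface text tells. Shift numbers are shares of 15 cm and turn numbers shares of pi/4 rad, none past 1 either way. Its arguments: {"type":"object","properties":{"steps":{"type":"array"},"grip_force":{"type":"number"}},"required":["steps"]}

```bash
mkdir -p pics; python3 - <<'E'
from workcell import status,eyes
import cv2,numpy as np
s=status.get_state();print(s)
for c in ["scene","side"]:
    im,d=eyes.get_image(c);cv2.imwrite(f"pics/{c}0.png",im);np.save(f"pics/{c}0.npy",d)
    for n in ["airbox","support_grid","filter_element","mesh_screen","cover","old_element","feeler_gauge"]:
        print(c,n,[(np.round(b["centre"],3).tolist(),round(b["p"],2)) for b in eyes.boxes_of(n,c)][:3])
    p=eyes.camera_params(c);print(np.round(p["K"],1).tolist(),np.round(p["world_from_camera"],3).tolist())
E
```

```text
{'time': 0.0, 'q': array([-0.02258963,  0.33287583, -0.06472643,  1.46098363,  0.02159475,
        1.34990767, -0.0884901 ]), 'qvel': array([-0.0001142 ,  0.00061069, -0.00020338,  0.00122486,  0.00134943,
       -0.00027602,  0.00027926]), 'joint_torque': array([ 4.98105128e-04, -6.25449800e+01,  4.97091911e-02, -3.91610491e+01,
        1.63588714e-02,  9.83294769e-03, -6.01235030e-06]), 'tcp_pos': array([6.24601521e-01, 4.20326669e-06, 2.30493333e-01]), 'tool_rot': array([-5.02406128e-04,  7.07090592e-01,  7.07122583e-01, -5.42619342e-04]), 'wrist_force': array([-0.21494083, -0.47759561,  0.68151724]), 'ft_torque': array([-0.07901008, -0.00214825, -0.03260919]), 'gripper_force': 0.0, 'opening': 0.08569378099398926}
scene airbox [([0.581, -0.245, 0.037], 0.92)]
scene support_grid [([0.538, 0.183, 0.009], 0.93)]
scene filter_element [([0.546, 0.013, 0.012], 0.85), ([0.55, 0.357, 0.009], 0.56)]
scene mesh_screen [([0.553, 0.357, 0.005], 0.58), ([0.578, -0.244, 0.037], 0.3)]
scene cover [([0.674, 0.204, 0.014], 0.79)]
scene old_element [([0.676, 0.045, 0.012], 0.7)]
scene feeler_gauge [([0.683, 0.377, 0.011], 0.86)]
[[467.6, 0.0, 278.8], [0.0, 467.6, 205.6], [0.0, 0.0, 1.0]] [[-0.814, -0.369, 0.448, 0.056], [-0.581, 0.52, -0.626, 0.858], [-0.002, -0.77, -0.638, 0.823], [0.0, 0.0, 0.0, 1.0]]
side airbox [([0.584, -0.233, 0.04], 0.9)]
side support_grid [([0.536, 0.188, 0.005], 0.94)]
side filter_element [([0.548, 0.012, 0.015], 0.84)]
side mesh_screen [([0.549, 0.354, 0.007], 0.98)]
side cover [([0.673, 0.206, 0.011], 0.67)]
side old_element [([0.678, 0.044, 0.014], 0.92)]
side feeler_gauge [([0.684, 0.375, 0.011], 0.74)]
[[477.7, 0.0, 288.6], [0.0, 477.7, 203.3], [0.0, 0.0, 1.0]] [[-0.953, -0.144, 0.267, 0.228], [-0.302, 0.52, -0.799, 1.146], [-0.023, -0.842, -0.539, 0.748], [0.0, 0.0, 0.0, 1.0]]
```

View pics/scene0.png

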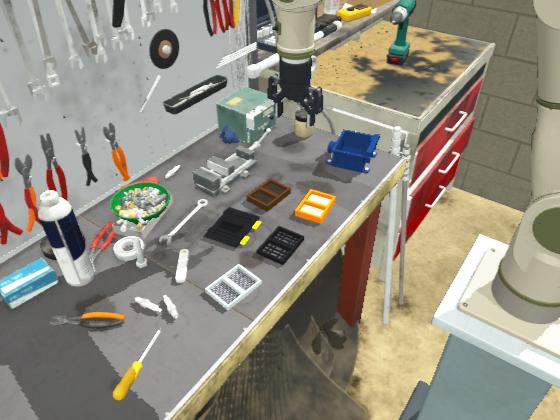

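View pics/side0.png

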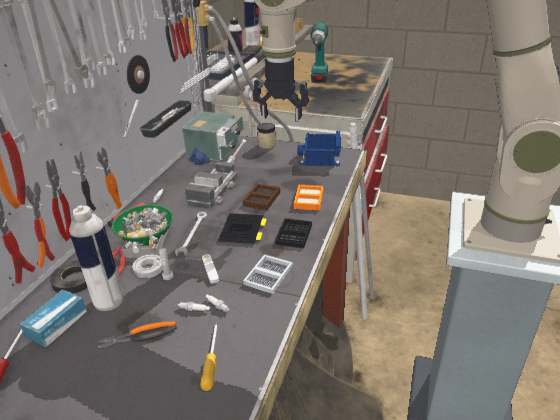

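The scene picture shows the housing at (353,150), clean element (315,205), old one (270,193), grid (281,245), mesh (234,286), cover (232,226; yellow tongues facing the robot) and gauge (182,263). The side picture agrees. Next I'll look with the wrist camera.

```bash
cat > h.py <<'E'
from workcell import status,eyes
import cv2,numpy as np
def cloud(c):
    p=eyes.camera_params(c);im,d=eyes.get_image(c)
    K=p["K"];T=np.array(p["world_from_camera"]);v,u=np.mgrid[:420,:560]
    a=(u-K[0][2])/K[0][0];b=(v-K[1][2])/K[1][1]
    if c=="wrist":
        r=np.hypot(a,b)+1e-9;k=np.tan(np.minimum(r,1.5))/r;a,b=a*k,b*k
    P=np.stack([a*d,b*d,d],-1)@T[:3,:3].T+T[:3,3];P[d<=0]=np.nan
    return im,P
def topview(im,P,x0,x1,y0,y1,res=.001):
    "rows: x decreasing downward, cols: y decreasing rightward"
    H=int((x1-x0)/res);W=int((y1-y0)/res);o=np.zeros((H,W,3),np.uint8);z=np.full((H,W),-1.)
    ok=np.isfinite(P[...,2]);q=P[ok];c=im[ok];i=np.argsort(q[:,2]);q=q[i];c=c[i]
    r=((x1-q[:,0])/res).astype(int);s=((y1-q[:,1])/res).astype(int);m=(r>=0)&(r<H)&(s>=0)&(s<W)
    o[r[m],s[m]]=c[m];z[r[m],s[m]]=q[m,2];return o,z
def rect(P,cx,cy,R,zlo,zhi,im=None,col=None):
    m=(np.hypot(P[...,0]-cx,P[...,1]-cy)<R)&(P[...,2]>zlo)&(P[...,2]<zhi)
    if col is not None: m&=col(im.astype(int))
    m=cv2.morphologyEx(m.astype(np.uint8),cv2.MORPH_OPEN,np.ones((2,2)))>0
    q=P[m][:,:2].astype(np.float32)
    (x,y),(w,h),a=cv2.minAreaRect(q*1000)
    if w>h:w,h,a=h,w,a-90   # w=x extent: angle of short side from world x
    a=(a+90)%180-90
    return [round(float(t),1) for t in (x,y,w,h,a)],len(q)
E
python3 - <<'E'
from h import *
im,P=cloud("wrist");cv2.imwrite("pics/w0.png",im)
p=eyes.camera_params("wrist");print(np.round(p["K"],1).tolist(),np.round(p["world_from_camera"],3).tolist())
for n,(x,y) in dict(grid=(.537,.186),filt=(.547,.012),mesh=(.55,.356),cover=(.674,.205),old=(.677,.045),gauge=(.684,.376)).items():
    try: print(n,rect(P,x,y,.075,.006,.05))
    except Exception as e: print(n,e)
for c in ("scene","side"):
    im,P=cloud(c);print(c)
    for n,(x,y) in dict(grid=(.537,.186),filt=(.547,.012),mesh=(.55,.356),cover=(.674,.205),old=(.677,.045),gauge=(.684,.376),box=(.585,-.24)).items():
        print(n,rect(P,x,y,.075 if n!="box" else .11,.006,.05 if n!="box" else .08))
E
```

```text
[[325.2, 0.0, 285.2], [0.0, 325.2, 204.3], [0.0, 0.0, 1.0]] [[1.0, -0.001, -0.0, 0.625], [-0.001, -0.955, -0.297, 0.075], [-0.0, 0.297, -0.955, 0.374], [0.0, 0.0, 0.0, 1.0]]
grid ([521.0, 149.5, 58.7, 109.5, 44.0], 1694)
filt ([545.0, -1.6, 80.3, 109.4, 9.9], 5978)
mesh ([0.0, 0.0, 0.0, 0.0, 0.0], 0)
cover ([684.7, 168.4, 54.2, 116.8, -60.9], 4844)
old ([683.5, 32.1, 82.0, 109.7, -3.3], 6282)
gauge ([0.0, 0.0, 0.0, 0.0, 0.0], 0)
scene
grid ([536.3, 175.3, 73.9, 117.1, 4.3], 502)
filt ([546.3, -6.0, 73.5, 128.2, 8.6], 788)
mesh ([547.6, 351.0, 75.0, 105.1, -7.8], 563)
cover ([671.4, 197.0, 101.1, 126.2, 11.1], 1268)
old ([678.2, 27.3, 75.9, 126.6, -3.0], 744)
gauge ([688.1, 367.8, 20.6, 104.7, 37.1], 304)
box ([636.6, -403.0, 132.5, 431.4, 18.8], 1326)
side
grid ([536.5, 175.4, 75.3, 123.5, 4.8], 425)
filt ([546.0, -5.4, 75.6, 132.9, 8.9], 588)
mesh ([524.6, 364.3, 66.3, 134.7, -38.8], 549)
cover ([670.7, 198.9, 104.7, 128.4, 9.9], 1046)
old ([677.6, 26.3, 72.0, 137.1, -4.7], 616)
gauge ([687.0, 368.5, 21.7, 105.8, 37.6], 267)
box ([659.5, -651.4, 140.9, 927.5, 11.0], 1122)
```

View pics/w0.png

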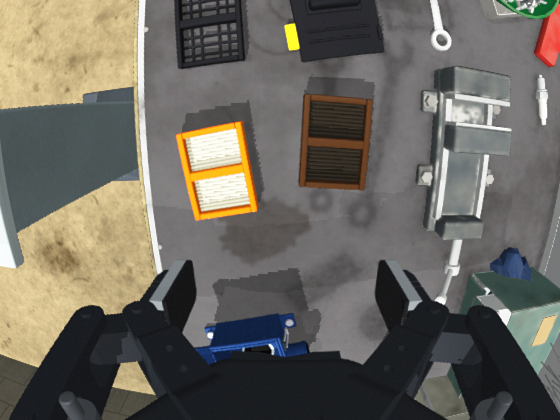

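The wrist picture shows the clean element at (217,170), the old one at (336,142), the grid at (210,25), the cover at (335,25) with its yellow tongue to the left, and the housing partly visible at (250,335). I'll go above the housing for its pose.

>>> send_rows:
  steps:
    - [[0.4,-0.24,-0.04,0,0],[0.4,-0.24,-0.04,0,0],[0.4,-0.24,-0.04,0,0],[0.4,-0.24,-0.04,0,0],[0.4,-0.24,-0.04,0,0],[0.4,-0.24,-0.04,0,0],[0.4,-0.2,-0.02,0,0],[0.4,0,0,0,0],[0.4,0,0,0,0]]

```text
time: 1.7
tcp_pos: [0.5852, -0.2484, 0.2312]
tool_rot: [0.0, 0.709, 0.706, -0.0]
wrist_force: [0.4, 0.6, 0.3]
opening: 0.0341
gripper_force: 0.0
```

```bash
python3 - <<'E'
from h import *
im,P=cloud("wrist");cv2.imwrite("pics/w1.png",im);np.save("pics/w1.npy",P)
o,z=topview(im,P,.46,.72,-.36,-.12,.001)
cv2.imwrite("pics/t1.png",cv2.resize(np.hstack([o,cv2.applyColorMap(np.clip(z*3000,0,255).astype(np.uint8),2)]),None,fx=1.6,fy=1.6))
s=status.get_state();print(s["tcp_pos"],s["opening"],s["q"])
blue=lambda c:(c[...,0]>c[...,2]+40)
for lo,hi in ((.055,.065),(.066,.08),(.05,.08)):
    print(rect(P,.585,-.24,.11,lo,hi,im,blue))
E
```

```text
[ 0.58594365 -0.24614373  0.2311727 ] 0.03421486206758056 [ 0.2800097   0.35254102  0.06007216  1.43569065 -0.02162096  1.3541591
  0.34003385]
([588.9, -418.3, 149.0, 441.1, 2.6], 3765)
([523.0, -269.0, 55.0, 92.0, -23.3], 1367)
([590.7, -418.0, 147.1, 439.6, 3.4], 5384)
```

View pics/t1.png

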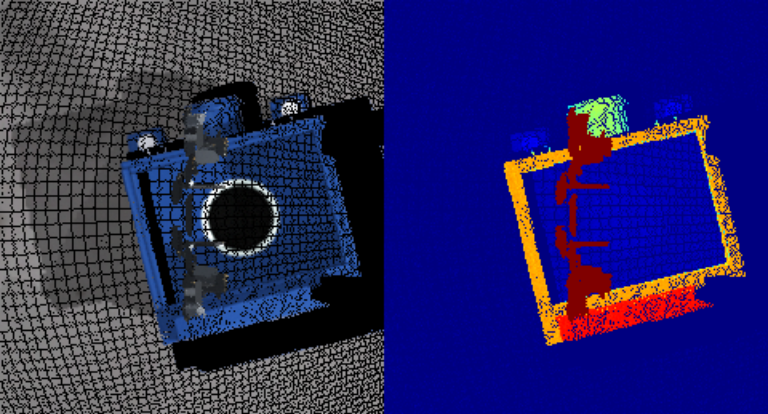

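```bash
python3 - <<'E'
from h import *
from scipy.optimize import differential_evolution as DE
P=np.load("pics/w1.npy");im=cv2.imread("pics/w1.png").astype(int)
m=(np.hypot(P[...,0]-.585,P[...,1]+.24)<.11)
near=m&(im[...,0]>im[...,2]+30)
rim=P[near&(abs(P[...,2]-.06)<.004)][:,:2];lip=P[near&(P[...,2]>.067)&(P[...,2]<.078)][:,:2]
fl=P[m&(P[...,2]<.05)&(P[...,2]>-.005)][:,:2]
def loc(q,p): 
    c,s=np.cos(p[2]),np.sin(p[2]);d=q-p[:2];return d[:,0]*c+d[:,1]*s,-d[:,0]*s+d[:,1]*c
def out(x,y,x0,x1,h): return np.maximum.reduce([x0-x,x-x1,abs(y)-h,0*x])
def cost(p):
    x,y=loc(rim,p);o=out(x,y,-.067,.047,.061);ins=np.minimum.reduce([x+.043,.043-x,.057-abs(y)]);a=np.maximum(o,np.maximum(ins,0))
    x,y=loc(lip,p);b=out(x,y,-.067,-.051,.056)
    x,y=loc(fl,p);c=np.minimum.reduce([x+.043,.047-x,.061-abs(y)]); ins=np.minimum.reduce([x+.043,.043-x,.057-abs(y)]);c=np.where(c>0,np.maximum(c-np.maximum(ins,0),0),0);c=np.where(ins>0,0,c)
    return np.minimum(a,.01).sum()+np.minimum(b,.01).sum()+np.minimum(c,.01).sum()
r=DE(cost,[(.55,.62),(-.28,-.2),(-.1,.5)],seed=1,tol=1e-8);print(r.x,r.fun,len(rim),len(lip),len(fl))
for q in (rim,lip):
    x,y=loc(q,r.x);print(np.percentile(x,[1,10,50,90,99]).round(4),np.percentile(y,[1,10,50,90,99]).round(4))
E
```

```text
[ 0.58424886 -0.2667681   0.23343302] 4.039961112781846 3738 1377 22355
[-0.0638 -0.0523 -0.0153  0.0463  0.049 ] [-0.0678 -0.0627  0.0129  0.0594  0.0621]
[-0.0679 -0.0662 -0.0598 -0.0533 -0.0522] [-0.0377 -0.027   0.0101  0.0446  0.0518]
```

>>> send_rows:
  steps:
    - [[0.4,0.26,0.01,0,0],[0.4,0.26,0.01,0,0],[0.4,0.26,0.01,0,0],[0.4,0.26,0.01,0,0],[0.4,0.26,0.01,0,0],[0.4,0.26,0.01,0,0],[0.4,0.26,0.01,0,0],[0.4,0.26,0.01,0,0],[0.4,0.26,0.01,0,0],[0.4,0.26,0,0,0],[0.4,0.26,0,0,0],[0.4,0.15,0,0,0]]

```text
time: 2.75
tcp_pos: [0.5973, 0.213, 0.2314]
tool_rot: [-0.001, 0.705, 0.71, 0.001]
wrist_force: [-0.7, 0.6, 0.2]
opening: 0.0339
gripper_force: 0.0
```

>>> send_rows:
  steps:
    - [[0.4,0,0,0,0],[0.4,0,0,0,0],[0.4,0,0,0,0],[0.4,0,0,0,0]]

```text
time: 3.08
tcp_pos: [0.5996, 0.2045, 0.2314]
tool_rot: [0.0, 0.708, 0.707, -0.0]
wrist_force: [0.6, -0.0, -0.3]
opening: 0.0343
gripper_force: 0.0
```

```bash
python3 - <<'E'
from h import *
print(status.get_state()["tcp_pos"],status.get_state()["q"])
im,P=cloud("wrist");cv2.imwrite("pics/w2.png",im);np.save("pics/w2.npy",P)
o,z=topview(im,P,.46,.76,.08,.46,.001)
cv2.imwrite("pics/t2.png",np.vstack([o,cv2.applyColorMap(np.clip(z*8000,0,255).astype(np.uint8),2)]))
for n,(x,y) in dict(grid=(.537,.18),mesh=(.55,.356),cover=(.67,.205)).items():
    for zl in (.003,.008): print(n,zl,rect(P,x,y,.075,zl,.05))
E
```

```text
[0.59962679 0.20446574 0.23141272] [-0.26722782  0.35693207 -0.17475367  1.43013138  0.06276152  1.35992436
 -0.44552903]
grid 0.003 ([536.5, 175.3, 80.5, 108.3, 5.0], 2912)
grid 0.008 ([534.8, 175.0, 79.8, 106.1, 6.5], 2082)
mesh 0.003 ([548.8, 347.9, 78.1, 104.4, -7.8], 3243)
mesh 0.008 ([549.4, 347.0, 77.5, 102.6, -9.0], 2026)
cover 0.003 ([676.6, 192.1, 110.6, 129.5, 11.2], 8473)
cover 0.008 ([680.1, 193.0, 106.5, 127.9, 15.3], 8447)
```

View pics/t2.png

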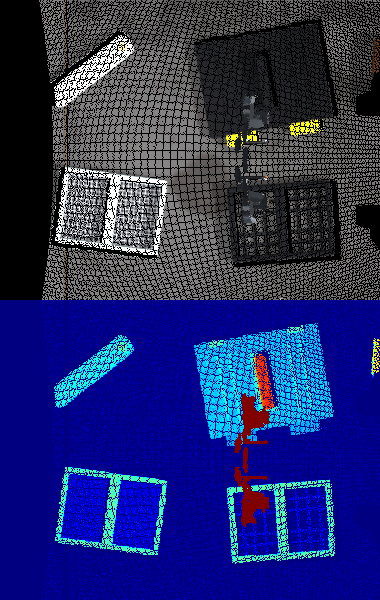

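The top view shows the grid at (284,222) turned about +5°, the mesh at (110,212) turned about −8°, the cover with its tongues toward the robot turned about +11°, and the gauge at (92,70). The housing is turned about +13.4°. I'll turn the tool and go to the grid.

>>> send_rows:
  steps:
    - [[0.4,0,0,0.09,0.157],[0.4,0,0,0.09,0.157],[0.4,0,0,0.09,0.157],[0.4,0,0,0.09,0.157],[0.4,0,0,0.09,0.157],[0.4,0,0,0.09,0.157],[0.4,0,0,0.09,0.157],[0.4,0,0,0.09,0.157],[0.4,0,0,0.09,0.157],[0.4,0,0,0.09,0.157],[0.4,0,0,0.09,0.157],[0.4,0,0,0.09,0.157]]

```text
time: 4.13
tcp_pos: [0.5999, 0.2043, 0.069]
tool_rot: [0.0, 0.999, 0.042, 0.0]
wrist_force: [-0.1, -0.5, 0.3]
opening: 0.0342
gripper_force: 0.0
```

>>> send_rows:
  steps:
    - [[0.4,-0.218,0.078,0,0],[0.4,-0.218,0.078,0,0],[0.4,0,0,0,0],[0.4,0,0,0,0],[0.4,0,0,0,0],[0.4,0,0,0,0]]

```text
time: 4.63
tcp_pos: [0.5379, 0.1765, 0.0701]
tool_rot: [-0.0, 0.999, 0.045, 0.001]
wrist_force: [-0.7, 0.3, 0.3]
opening: 0.0337
gripper_force: 0.0
```

```bash
cat >> h.py <<'E'
def go(x,y,yaw,z=None):
    s=status.get_state();w,a,b,c=s["tool_rot"]
    from scipy.spatial.transform import Rotation as R
    M=R.from_quat([a,b,c,w]).as_matrix();phi=np.arctan2(M[1,0],M[0,0])
    t=np.radians(yaw);d=np.array([x,y])-s["tcp_pos"][:2]
    dphi=(phi-t+np.pi)%(2*np.pi)-np.pi
    f=lambda q:np.round([(d@[np.cos(q),np.sin(q)])/.15,(d@[np.sin(q),-np.cos(q)])/.15],3)
    print("tcp",s["tcp_pos"].round(4),"phi",round(np.degrees(phi),1),"t",round(s["time"],2),"open",round(s["opening"],4),"F",s["wrist_force"].round(1),"tilt",M[:,2].round(3))
    print("turn",round(dphi/(np.pi/4),3),"shift before turn",f(phi),"after turn",f(t),"z",None if z is None else round((s["tcp_pos"][2]-z)/.15,3))
E
python3 - <<'E'
from h import *
go(.5365,.1755,5,.005);print(status.get_state()["q"])
im,P=cloud("wrist");cv2.imwrite("pics/w3.png",im)
E
```

```text
tcp [0.5379 0.1765 0.0701] phi 5.2 t 4.63 open 0.0337 F [-0.7  0.3  0.3] tilt [ 0.002  0.001 -1.   ]
turn 0.004 shift before turn [-0.01   0.006] after turn [-0.01   0.006] z 0.434
[-0.44014468  0.34629296  0.05003648  1.80209506 -0.02030922  0.99155397
 -1.8622233 ]
```

View pics/w3.png

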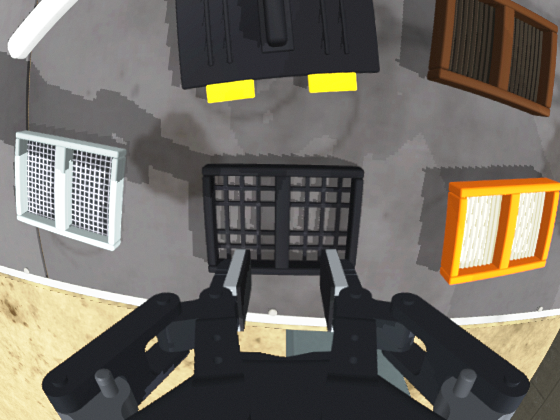

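The picture shows the bar (column 283) centred between the pads (240–330). I'll descend and grip.

>>> send_rows:
  steps:
    - [[0.4,-0.005,0,0.18,0],[0.4,-0.005,0.005,0.15,0],[0.4,0,0,0.06,0],[0.4,0,0,0.04,0],[0.4,0,0,0,0],[0.0,0,0,0,0],[0.0,0,0,0,0],[0.0,0,0,0,0],[0.0,0,0,0,0],[0.0,0,0,0,0],[0.0,0,0,0,0]]
  grip_force: 40

```text
time: 5.6
tcp_pos: [0.5361, 0.1758, 0.0061]
tool_rot: [-0.0, 0.999, 0.046, 0.001]
wrist_force: [-0.3, -0.1, 6.0]
opening: 0.0085
gripper_force: 40.8
```

>>> send_rows:
  steps:
    - [[0.0,0,0,-0.1,0],[0.0,0,0,-0.25,0],[0.0,0,0,-0.25,0],[0.0,0,0,-0.25,0],[0.0,0,0,-0.1,0],[0.0,0,0,0,0],[0.0,0,0,0,0]]

```text
time: 6.18
tcp_pos: [0.5354, 0.1755, 0.1482]
tool_rot: [-0.0, 0.999, 0.046, 0.001]
wrist_force: [-0.0, -1.4, -2.0]
opening: 0.0084
gripper_force: 40.0
```

```bash
python3 - <<'E'
from h import *
go(.584,-.267,13.4)
E
```

```text
tcp [0.5354 0.1755 0.1482] phi 5.2 t 6.18 open 0.0084 F [-0.  -1.4 -2. ] tilt [ 0.002  0.001 -1.   ]
turn -0.182 shift before turn [0.054 2.968] after turn [-0.369  2.945] z None
```

>>> send_rows:
  steps:
    - [[0.0,-0.05,0.247,0,0],[0.0,-0.05,0.247,0,0],[0.0,-0.05,0.247,0,0],[0.0,-0.05,0.247,0,0],[0.0,-0.05,0.247,0,0],[0.0,-0.05,0.247,0,0],[0.0,-0.05,0.247,0,0],[0.0,-0.05,0.247,0,0],[0.0,-0.05,0.247,0,0],[0.0,-0.05,0.247,0,0],[0.0,-0.05,0.247,0,0],[0.0,-0.05,0.247,0,0]]

```text
time: 7.18
tcp_pos: [0.4845, -0.2769, 0.1456]
tool_rot: [-0.0, 0.999, 0.046, -0.001]
wrist_force: [1.1, 0.5, -1.2]
opening: 0.0084
gripper_force: 40.0
```

>>> send_rows:
  steps:
    - [[0.0,0,0,0,-0.091],[0.0,0,0,0,-0.091],[0.0,0,0,0,0],[0.0,0,0,0,0],[0.0,0,0,0,0]]

```text
time: 7.6
tcp_pos: [0.4856, -0.2749, 0.1464]
tool_rot: [-0.0, 0.993, 0.116, -0.001]
wrist_force: [-0.2, 0.8, -0.9]
opening: 0.0084
gripper_force: 40.0
```

```bash
cat > box.py <<'E'
from h import *
from scipy.optimize import differential_evolution as DE
def loc(q,p):
    c,s=np.cos(p[2]),np.sin(p[2]);d=q-p[:2];return d[:,0]*c+d[:,1]*s,-d[:,0]*s+d[:,1]*c
def fit(im,P):
    im=im.astype(int);near=(np.hypot(P[...,0]-.585,P[...,1]+.265)<.11)&(im[...,0]>im[...,2]+30)
    rim=P[near&(abs(P[...,2]-.06)<.003)][:,:2];lip=P[near&(P[...,2]>.068)&(P[...,2]<.076)][:,:2]
    def out(x,y,x0,x1,h): return np.maximum.reduce([x0-x,x-x1,abs(y)-h,0*x])
    def cost(p):
        x,y=loc(rim,p);ins=np.minimum.reduce([x+.043,.043-x,.057-abs(y)])
        a=np.maximum(out(x,y,-.067,.047,.061),np.maximum(ins,0))
        b=out(*loc(lip,p),-.067,-.051,.056)
        return np.minimum(a,.006).sum()+np.minimum(b,.006).sum()
    r=DE(cost,[(.56,.61),(-.29,-.24),(.1,.35)],seed=1,tol=1e-8)
    print(r.x.round(4),r.fun,len(rim),len(lip))
    for q in (rim,lip):
        if len(q): x,y=loc(q,r.x);print(np.percentile(x,[2,10,50,90,98]).round(4),np.percentile(y,[2,10,50,90,98]).round(4))
    return r.x
E
python3 - <<'E'
from box import *
go(.584,-.267,13.4)
im,P=cloud("wrist");cv2.imwrite("pics/w4.png",im);fit(im,P)
E
```

```text
tcp [ 0.4856 -0.2749  0.1464] phi 13.3 t 7.6 open 0.0084 F [-0.2  0.8 -0.9] tilt [-0.001  0.001 -1.   ]
turn -0.002 shift before turn [0.65 0.1 ] after turn [0.65  0.101] z None
[ 0.5848 -0.2699  0.2337] 5.410519215813966 7684 3785
[-0.0595 -0.0512 -0.0119  0.0465  0.049 ] [-0.0647 -0.0618  0.002   0.0619  0.0648]
[-0.0673 -0.0659 -0.0595 -0.0529 -0.0518] [-0.0531 -0.0435  0.0018  0.0444  0.0534]
```

View pics/w4.png

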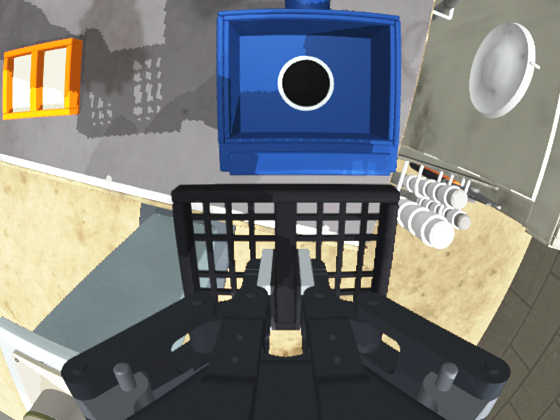

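The picture shows the housing square at (308,90), cavity free, with the held grid level at (285,250). I'll move above it.

>>> send_rows:
  steps:
    - [[0.0,0.16,0.03,0,0],[0.0,0.22,0.04,0.1,0],[0.0,0.2,0.036,0.1,0],[0.0,0.072,0.012,0,0],[0.0,0,0,0,0],[0.0,0,0,0,0],[0.0,0,0,0,0],[0.0,0,0,0,0],[0.0,0,0,0,0]]

```text
time: 8.4
tcp_pos: [0.5845, -0.2706, 0.1181]
tool_rot: [0.0, 0.993, 0.116, 0.0]
wrist_force: [0.5, -0.3, -1.6]
opening: 0.0088
gripper_force: 39.9
```

```bash
python3 - <<'E'
from box import *
go(.5848,-.2695,13.4,.012)
im,P=cloud("wrist");cv2.imwrite("pics/w5.png",im);fit(im,P)
E
```

```text
tcp [ 0.5845 -0.2706  0.1181] phi 13.3 t 8.4 open 0.0088 F [ 0.5 -0.3 -1.6] tilt [ 0.001 -0.    -1.   ]
turn -0.001 shift before turn [ 0.003 -0.007] after turn [ 0.003 -0.007] z 0.707
[ 0.5863 -0.2702  0.2374] 2.874398714291538 4927 76
[-0.0508 -0.0454  0.0414  0.0477  0.0487] [-0.0633 -0.0606 -0.0029  0.0598  0.0636]
[-0.0549 -0.0544 -0.0534 -0.0528 -0.0525] [-0.0475 -0.0466  0.0381  0.0455  0.0464]
```

View pics/w5.png

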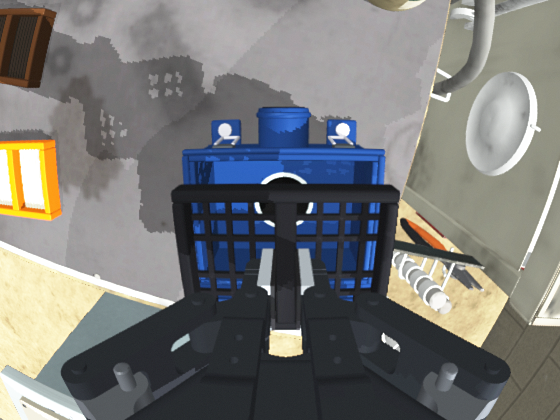

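The grid is centred over the cavity: its frame spans columns 173–397 and the box spans 183–385, both around 285. I'll lower it.

>>> send_rows:
  steps:
    - [[0.0,0.004,-0.003,0.1,0],[0.0,0,0,0.14,0],[0.0,0,0,0.12,0],[0.0,0,0,0.12,0],[0.0,0,0,0.1,0],[0.0,0,0,0.08,0],[0.0,0,0,0.04,0],[0.0,0,0,0,0],[0.0,0,0,0,0]]

```text
time: 9.2
tcp_pos: [0.5859, -0.2698, 0.0129]
tool_rot: [0.0, 0.993, 0.117, 0.0]
wrist_force: [-0.0, 1.4, -1.0]
opening: 0.0084
gripper_force: 40.0
```

>>> send_rows:
  steps:
    - [[0.0,0,0,0.013,0],[0.35,0,0,0,0],[0.35,0,0,0,0],[0.35,0,0,0,0],[0.35,0,0,0,0],[0.35,0,0,-0.15,0],[0.35,0,0,-0.25,0],[0.35,0,0,-0.25,0],[0.35,0,0,-0.25,0],[0.35,0,0,-0.1,0],[0.35,0,0,0,0],[0.35,0,0,0,0]]

```text
time: 10.2
tcp_pos: [0.5861, -0.2697, 0.1614]
tool_rot: [0.0, 0.993, 0.117, 0.001]
wrist_force: [-0.5, 0.3, -1.0]
opening: 0.0301
gripper_force: 0.0
```

```bash
python3 - <<'E'
from box import *
go(.545,-.002,9,.1)
im,P=cloud("wrist");cv2.imwrite("pics/w6.png",im);fit(im,P)
q=P[(np.hypot(P[...,0]-.585,P[...,1]+.27)<.05)&(P[...,2]<.05)];print(np.percentile(q[:,2],[5,50,80,90,97]).round(4))
E
```

```text
tcp [ 0.5861 -0.2697  0.1614] phi 13.4 t 10.2 open 0.0301 F [-0.5  0.3 -1. ] tilt [ 0.002 -0.    -1.   ]
turn 0.098 shift before turn [ 0.147 -1.799] after turn [ 0.008 -1.805] z 0.409
[ 0.5859 -0.2698  0.2341] 4.460581990514463 5838 1078
[-0.0595 -0.0533  0.0051  0.0467  0.0487] [-0.0647 -0.0617  0.0011  0.0619  0.0649]
[-0.0681 -0.0668 -0.0597 -0.0535 -0.0528] [-0.0239 -0.0201 -0.0006  0.0193  0.0233]
[0.0039 0.0072 0.0182 0.0194 0.0407]
```

View pics/w6.png

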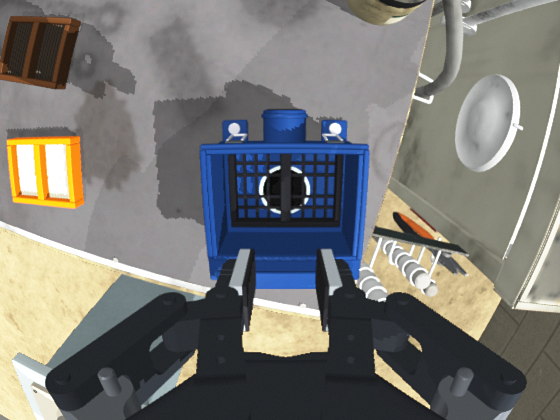

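The grid lies flat, centred on the floor (235–342, 150–225). On to the filter element.

>>> send_rows:
  steps:
    - [[0.35,0.02,-0.1,0,0],[0.35,0.02,-0.25,0,0],[0.35,0.02,-0.25,0,0],[0.35,0.02,-0.25,0,0],[0.35,0.02,-0.25,0,0],[0.35,0.02,-0.25,0,0],[0.35,0.02,-0.25,0,0],[0.35,0.01,-0.2,0,0],[0.35,0,0,0.15,0.098],[0.35,0,0,0.15,0],[0.35,0,0,0,0],[0.35,0,0,0,0]]

```text
time: 11.25
tcp_pos: [0.5434, -0.0019, 0.1137]
tool_rot: [0.0, 0.997, 0.079, -0.002]
wrist_force: [0.2, 0.4, 0.3]
opening: 0.0304
gripper_force: 0.0
```

```bash
python3 - <<'E'
from h import *
im,P=cloud("wrist");cv2.imwrite("pics/w7.png",im)
org=lambda c:(c[...,2]>c[...,0]+80)&(c[...,2]>150)
r=rect(P,.545,-.002,.08,.012,.03,im,org);print(r)
go(r[0][0]/1e3,r[0][1]/1e3,r[0][4],.012)
E
```

```text
([542.0, 1.2, 82.9, 111.3, 9.9], 5316)
tcp [ 0.5445 -0.0021  0.1151] phi 9.0 t 11.3 open 0.0299 F [ 0.1 -0.   0.6] tilt [-0.002 -0.    -1.   ]
turn -0.02 shift before turn [-0.013 -0.024] after turn [-0.013 -0.025] z 0.687
```

View pics/w7.png

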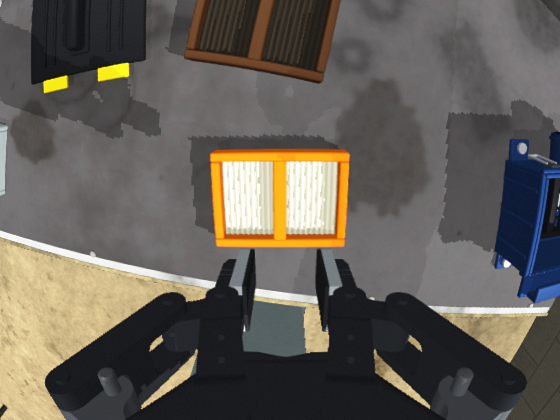

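The element's bar is at column 279, about 3 mm left of the finger centre (285), matching the fit. I'll correct, descend and grip.

>>> send_rows:
  steps:
    - [[0.35,-0.008,-0.024,0.15,-0.015],[0.35,0,0,0.22,0],[0.35,0,0,0.2,0],[0.35,0,0,0.08,0],[0.35,0,0,0.037,0],[0.35,0,0,0,0],[0.0,0,0,0,0],[0.0,0,0,0,0],[0.0,0,0,0,0],[0.0,0,0,0,0],[0.0,0,0,0,0]]

```text
time: 12.22
tcp_pos: [0.5447, 0.0017, 0.0143]
tool_rot: [-0.0, 0.996, 0.084, 0.002]
wrist_force: [-0.7, -1.0, 7.9]
opening: 0.0081
gripper_force: 40.7
```

>>> send_rows:
  steps:
    - [[0.0,0,0,-0.1,0],[0.0,0,0,-0.25,0],[0.0,0,0,-0.25,0],[0.0,0,0,-0.25,0],[0.0,0,0,-0.1,0],[0.0,0,0,0,-0.085],[0.0,0,0,0,0],[0.0,0,0,0,0]]

```text
time: 12.88
tcp_pos: [0.543, 0.0017, 0.1551]
tool_rot: [-0.0, 0.993, 0.117, 0.0]
wrist_force: [-0.4, -0.0, -1.9]
opening: 0.0085
gripper_force: 39.7
```

```bash
python3 - <<'E'
from h import *
go(.5857,-.2698,13.4)
E
```

```text
tcp [0.543  0.0017 0.1551] phi 13.4 t 12.88 open 0.0085 F [-0.4 -0.  -1.9] tilt [ 0.  0. -1.]
turn 0.0 shift before turn [-0.143  1.827] after turn [-0.143  1.827] z None
```

>>> send_rows:
  steps:
    - [[0.0,-0.018,0.1,0,0],[0.0,-0.018,0.25,0,0],[0.0,-0.018,0.25,0,0],[0.0,-0.018,0.25,0,0],[0.0,-0.018,0.25,0,0],[0.0,-0.018,0.25,0,0],[0.0,-0.018,0.25,0,0],[0.0,-0.017,0.227,0,0],[0.0,0,0,0,0],[0.0,0,0,0,0],[0.0,0,0,0,0],[0.0,0,0,0,0]]

```text
time: 13.88
tcp_pos: [0.5864, -0.2681, 0.1543]
tool_rot: [-0.001, 0.993, 0.118, -0.0]
wrist_force: [0.0, 0.6, -1.0]
opening: 0.0082
gripper_force: 39.8
```

```bash
python3 - <<'E'
from box import *
go(.5857,-.2698,13.4,.035)
im,P=cloud("wrist");cv2.imwrite("pics/w8.png",im)
org=lambda c:(c[...,2]>c[...,0]+80)&(c[...,2]>150)
print(rect(P,.585,-.27,.09,.11,.2,im,org))
q=P[org(im.astype(int))&(np.hypot(P[...,0]-.585,P[...,1]+.27)<.09)];print(np.percentile(q[:,2],[5,50,95]))
b=loc(q[:,:2],[.5857,-.2698,.2339]);print(np.percentile(b[0],[1,99]),np.percentile(b[1],[1,99]))
E
```

```text
tcp [ 0.5864 -0.2681  0.1543] phi 13.6 t 13.88 open 0.0082 F [ 0.   0.6 -1. ] tilt [-0.001  0.001 -1.   ]
turn 0.004 shift before turn [-0.007  0.01 ] after turn [-0.007  0.01 ] z 0.795
([235.8, -553.8, 482.9, 900.6, -75.9], 10674)
[0.14799838 0.1598999  0.16109399]
[-0.02999091  0.04203004] [-0.05011008  0.0517937 ]
```

View pics/w8.png

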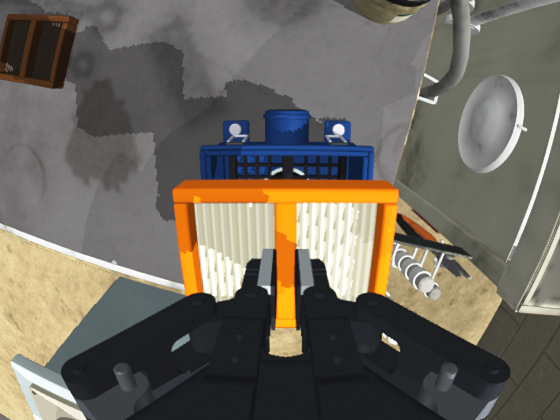

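The element is level, centred with its bar in the grip; the box shows behind it at (287,150). I'll lower it.

>>> send_rows:
  steps:
    - [[0.0,-0.012,0.01,0.1,0],[0.0,0,0,0.15,0],[0.0,0,0,0.15,0],[0.0,0,0,0.12,0],[0.0,0,0,0.1,0],[0.0,0,0,0.1,0],[0.0,0,0,0.06,0],[0.0,0,0,0.03,0],[0.0,0,0,0,0],[0.0,0,0,0,0]]

```text
time: 14.77
tcp_pos: [0.5854, -0.2713, 0.034]
tool_rot: [0.0, 0.993, 0.118, 0.0]
wrist_force: [-0.4, 0.0, -0.7]
opening: 0.0083
gripper_force: 39.7
```

>>> send_rows:
  steps:
    - [[0.0,0,0,0.012,0],[0.3,0,0,0,0],[0.3,0,0,0,0],[0.3,0,0,0,0],[0.3,0,0,0,0],[0.3,0,0,-0.15,0],[0.3,0,0,-0.25,0],[0.3,0,0,-0.25,0],[0.3,0,0,-0.25,0],[0.3,0,0,0,0],[0.3,0,0,0,0]]

```text
time: 15.68
tcp_pos: [0.5861, -0.2724, 0.1694]
tool_rot: [0.001, 0.993, 0.117, 0.002]
wrist_force: [-0.2, -0.7, -1.2]
opening: 0.0256
gripper_force: 0.0
```

```bash
python3 - <<'E'
from box import *
go(.549,.347,-8,.1);print(status.get_state()["q"])
im,P=cloud("wrist");cv2.imwrite("pics/w9.png",im);b=fit(im,P)
org=lambda c:(c[...,2]>c[...,0]+80)&(c[...,2]>120)
r=rect(P,.585,-.27,.07,.025,.05,im,org);print(r)
q=P[org(im.astype(int))&(np.hypot(P[...,0]-.585,P[...,1]+.27)<.07)];print(np.percentile(q[:,2],[2,5,50,95,98]).round(4))
l=loc(q[:,:2],b);print(np.percentile(l[0],[1,99]),np.percentile(l[1],[1,99]))
E
```

```text
tcp [ 0.5861 -0.2724  0.1694] phi 13.5 t 15.68 open 0.0256 F [-0.2 -0.7 -1.2] tilt [ 0.005 -0.002 -1.   ]
turn 0.478 shift before turn [ 0.722 -4.073] after turn [-0.82  -4.055] z 0.463
[ 0.09632492  0.42277971  0.35568105  1.50380483 -0.15247894  1.23706895
 -0.862877  ]
[ 0.586  -0.2699  0.2339] 3.9443490701085984 5457 1061
[-0.0611 -0.0535 -0.0011  0.0465  0.0484] [-0.0648 -0.0619 -0.0003  0.062   0.0648]
[-0.0685 -0.0668 -0.0595 -0.0534 -0.0527] [-0.0243 -0.0203 -0.0001  0.0502  0.0545]
([582.4, -274.5, 82.6, 106.9, 13.0], 3866)
[0.0266 0.0288 0.0382 0.0395 0.0398]
[-0.03547585  0.03763731] [-0.05423419  0.04897655]
```

The element lies level (top at 38 mm), offset under 3 mm. On to the mesh.

>>> send_rows:
  steps:
    - [[0.35,0.04,-0.15,0,0],[0.35,0.045,-0.26,0,0],[0.35,0.045,-0.26,0,0],[0.35,0.045,-0.26,0,0],[0.35,0.045,-0.26,0,0],[0.35,0.045,-0.26,0,0],[0.35,0.045,-0.26,0,0],[0.35,0.045,-0.26,0,0],[0.35,0.045,-0.26,0,0],[0.35,0.045,-0.26,0,0],[0.35,0.045,-0.26,0,0],[0.35,0.045,-0.26,0,0]]

```text
time: 16.73
tcp_pos: [0.5562, 0.1878, 0.165]
tool_rot: [0.0, 0.993, 0.118, -0.001]
wrist_force: [1.3, -0.6, 0.4]
opening: 0.0297
gripper_force: 0.0
```

>>> send_rows:
  steps:
    - [[0.35,0.045,-0.26,0,0],[0.35,0.045,-0.26,0,0],[0.35,0.045,-0.26,0,0],[0.35,0.045,-0.26,0,0],[0.35,0,0,0.08,0.12],[0.35,0,0,0.08,0.12],[0.35,0,0,0.08,0.12],[0.35,0,0,0.08,0.118],[0.35,0,0,0,0],[0.35,0,0,0,0],[0.35,0,0,0,0]]

```text
time: 17.65
tcp_pos: [0.5473, 0.344, 0.1185]
tool_rot: [0.0, 0.998, -0.068, -0.0]
wrist_force: [-0.1, 0.1, 0.1]
opening: 0.0299
gripper_force: 0.0
```

```bash
python3 - <<'E'
from h import *
print(status.get_state()["q"]);go(.549,.347,-8,.1)
im,P=cloud("wrist");cv2.imwrite("pics/w10.png",im)
for lo in (.004,.009):
    r=rect(P,.549,.347,.075,lo,.03);print(r)
go(r[0][0]/1e3,r[0][1]/1e3,r[0][4],.006)
E
```

```text
[-0.71997883  0.45582384  0.1160621   1.5399826  -0.05587885  1.14945582
 -2.30029211]
tcp [0.5473 0.344  0.1185] phi -7.8 t 17.65 open 0.0299 F [-0.1  0.1  0.1] tilt [-0. -0. -1.]
turn 0.004 shift before turn [ 0.009 -0.021] after turn [ 0.009 -0.021] z 0.123
([542.7, 347.9, 82.4, 107.0, -10.1], 4349)
([544.1, 348.7, 84.6, 108.3, -7.8], 3826)
tcp [0.5476 0.3442 0.119 ] phi -7.9 t 17.7 open 0.0301 F [0.8 0.9 0.1] tilt [ 0.  0. -1.]
turn -0.001 shift before turn [-0.027 -0.027] after turn [-0.027 -0.027] z 0.753
```

View pics/w10.png

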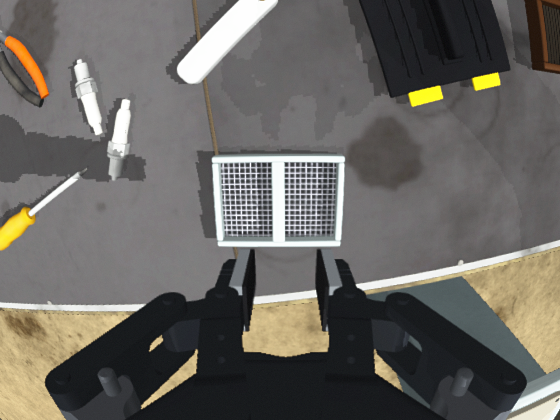

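Mesh square in view, its bar at column 279 (fingers' centre 285), about 4 mm left. I'll correct, descend and grip.

>>> send_rows:
  steps:
    - [[0.35,-0.01,-0.026,0.15,0],[0.35,0,0,0.22,0],[0.35,0,0,0.22,0],[0.35,0,0,0.1,0],[0.35,0,0,0.06,0],[0.35,0,0,0,0],[0.0,0,0,0,0],[0.0,0,0,0,0],[0.0,0,0,0,0],[0.0,0,0,0,0],[0.0,0,0,0,0]]

```text
time: 18.62
tcp_pos: [0.5476, 0.3489, 0.008]
tool_rot: [-0.001, 0.998, -0.07, 0.001]
wrist_force: [-0.9, -1.1, 7.1]
opening: 0.0083
gripper_force: 41.5
```

>>> send_rows:
  steps:
    - [[0.0,0,0,-0.1,0],[0.0,0,0,-0.25,0],[0.0,0,0,-0.25,0],[0.0,0,0,-0.25,0],[0.0,0,0,-0.15,-0.12],[0.0,0,0,0,-0.12],[0.0,0,0,0,-0.12],[0.0,0,0,0,-0.115],[0.0,0,0,0,0],[0.0,0,0,0,0]]

```text
time: 19.45
tcp_pos: [0.5464, 0.3481, 0.1563]
tool_rot: [-0.0, 0.993, 0.115, 0.0]
wrist_force: [0.0, -1.1, -1.7]
opening: 0.0081
gripper_force: 40.6
```

```bash
python3 - <<'E'
from h import *
go(.586,-.27,13.4)
E
```

```text
tcp [0.5464 0.3481 0.1563] phi 13.2 t 19.45 open 0.0081 F [ 0.  -1.1 -1.7] tilt [ 0.  0. -1.]
turn -0.004 shift before turn [-0.684  4.072] after turn [-0.698  4.069] z None
```

>>> send_rows:
  steps:
    - [[0.0,-0.04,0.15,0,0],[0.0,-0.044,0.26,0,0],[0.0,-0.044,0.26,0,0],[0.0,-0.044,0.26,0,0],[0.0,-0.044,0.26,0,0],[0.0,-0.044,0.26,0,0],[0.0,-0.044,0.26,0,0],[0.0,-0.044,0.26,0,0],[0.0,-0.044,0.26,0,0],[0.0,-0.044,0.26,0,0],[0.0,-0.044,0.26,0,0],[0.0,-0.044,0.26,0,0]]

```text
time: 20.45
tcp_pos: [0.5741, -0.1112, 0.1564]
tool_rot: [-0.0, 0.993, 0.115, 0.0]
wrist_force: [0.5, 0.7, -1.2]
opening: 0.0083
gripper_force: 40.6
```

>>> send_rows:
  steps:
    - [[0.0,-0.044,0.26,0,0],[0.0,-0.044,0.26,0,0],[0.0,-0.044,0.26,0,0],[0.0,-0.03,0.25,0,0],[0.0,0,0,0,0],[0.0,0,0,0,0],[0.0,0,0,0,0],[0.0,0,0,0,0]]

```text
time: 21.12
tcp_pos: [0.5868, -0.2636, 0.156]
tool_rot: [-0.0, 0.993, 0.117, 0.0]
wrist_force: [-0.4, 0.2, -0.9]
opening: 0.0083
gripper_force: 40.6
```

```bash
python3 - <<'E'
from box import *
go(.586,-.27,13.4,.05)
im,P=cloud("wrist");cv2.imwrite("pics/w11.png",im)
m=(P[...,2]>.14)&(P[...,2]<.175)&(im.min(-1)>130)&(np.hypot(P[...,0]-.586,P[...,1]+.27)<.09)
q=P[m];print(np.percentile(q[:,2],[5,50,95]))
l=loc(q[:,:2],[.586,-.27,.2339]);print(np.percentile(l[0],[1,99]),np.percentile(l[1],[1,99]))
E
```

```text
tcp [ 0.5868 -0.2636  0.156 ] phi 13.4 t 21.12 open 0.0083 F [-0.4  0.2 -0.9] tilt [ 0.     0.001 -1.   ]
turn -0.0 shift before turn [-0.015  0.04 ] after turn [-0.015  0.04 ] z 0.706
[0.15052246 0.16068833 0.16313534]
[-0.03000091  0.04116023] [-0.04540095  0.05613638]
```

View pics/w11.png

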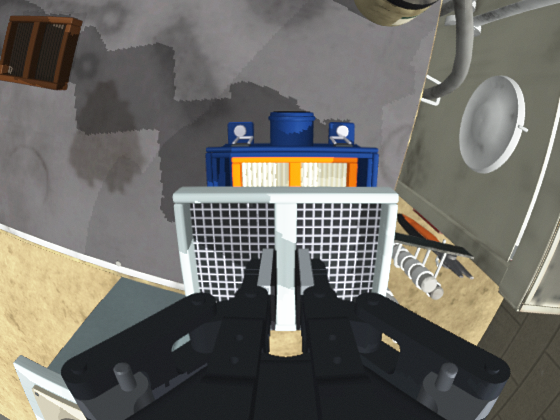

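Mesh held level and centred; the element lies in the box behind it at (297,175). I'll lower it.

>>> send_rows:
  steps:
    - [[0.0,-0.018,0.04,0.0,0],[0.0,0,0,0.15,0],[0.0,0,0,0.17,0],[0.0,0,0,0.15,0],[0.0,0,0,0.1,0],[0.0,0,0,0.1,0],[0.0,0,0,0.05,0],[0.0,0,0,0,0],[0.0,0,0,0,0]]

```text
time: 21.92
tcp_pos: [0.5854, -0.2716, 0.0483]
tool_rot: [0.0, 0.993, 0.116, 0.0]
wrist_force: [0.8, 0.6, -1.5]
opening: 0.0087
gripper_force: 40.5
```

>>> send_rows:
  steps:
    - [[0.0,0,0,0.013,0],[0.3,0,0,0,0],[0.3,0,0,0,0],[0.3,0,0,0,0],[0.3,0,0,0,0],[0.3,0,0,-0.15,0],[0.3,0,0,-0.25,0],[0.3,0,0,-0.25,0],[0.3,0,0,-0.15,0],[0.3,0,0,0,0],[0.3,0,0,0,0]]

```text
time: 22.83
tcp_pos: [0.5859, -0.272, 0.1678]
tool_rot: [0.001, 0.993, 0.116, 0.002]
wrist_force: [-0.1, 0.4, -1.1]
opening: 0.0257
gripper_force: 0.0
```

```bash
python3 - <<'E'
from box import *
go(.67,.195,11,.1)
im,P=cloud("wrist");cv2.imwrite("pics/w12.png",im);b=fit(im,P)
m=(P[...,2]>.046)&(P[...,2]<.057)&(im.min(-1)>120)&(np.hypot(P[...,0]-.586,P[...,1]+.27)<.07)
q=P[m];print(len(q),np.percentile(q[:,2],[5,50,95]))
l=loc(q[:,:2],b);print(np.percentile(l[0],[1,99]),np.percentile(l[1],[1,99]))
A=np.c_[l[0],l[1],np.ones(len(q))];print(np.linalg.lstsq(A,q[:,2],rcond=None)[0])
P=np.load("pics/w2.npy");im=cv2.imread("pics/w2.png").astype(int)
yel=(im[...,2]>150)&(im[...,1]>150)&(im[...,0]<100)&(np.hypot(P[...,0]-.62,P[...,1]-.19)<.1)
from scipy.ndimage import label
L,n=label(yel)
for i in range(1,n+1):
    if (L==i).sum()>20: print("yellow",P[L==i].mean(0).round(4),(L==i).sum())
rib=(P[...,2]>.021)&(P[...,2]<.032)&(np.hypot(P[...,0]-.68,P[...,1]-.195)<.06)
print(rect(P,.68,.195,.06,.021,.032),P[rib].mean(0))
E
```

```text
tcp [ 0.5859 -0.272   0.1678] phi 13.4 t 22.83 open 0.0257 F [-0.1  0.4 -1.1] tilt [ 0.003 -0.001 -1.   ]
turn 0.053 shift before turn [ 1.265 -2.9  ] after turn [ 1.144 -2.949] z 0.452
[ 0.5858 -0.2699  0.2339] 3.937110120111148 5564 1006
[-0.0609 -0.0535 -0.0012  0.0464  0.0484] [-0.0647 -0.0619 -0.0003  0.0619  0.0648]
[-0.0677 -0.066  -0.0591 -0.0533 -0.0526] [-0.0239 -0.0202 -0.0003  0.05    0.0543]
3598 [0.04825266 0.05219793 0.05342213]
[-0.03766692  0.03821859] [-0.05384726  0.04884046]
[ 0.00346009 -0.00166542  0.05183928]
yellow [0.621  0.218  0.0085] 291
yellow [0.6322 0.1549 0.0086] 261
([681.3, 193.4, 16.7, 59.1, -78.6], 510) [0.67673732 0.19643533 0.02584092]
```

Mesh seated level (top at 52 mm). Now the cover.

>>> send_rows:
  steps:
    - [[0.35,0.107,-0.242,0,0],[0.35,0.107,-0.242,0,0],[0.35,0.107,-0.242,0,0],[0.35,0.107,-0.242,0,0],[0.35,0.107,-0.242,0,0],[0.35,0.107,-0.242,0,0],[0.35,0.107,-0.242,0,0],[0.35,0.107,-0.242,0,0],[0.35,0.107,-0.242,0,0],[0.35,0.107,-0.242,0,0],[0.35,0.107,-0.242,0,0],[0.35,0.107,-0.24,0,0]]

```text
time: 23.88
tcp_pos: [0.6711, 0.1983, 0.1641]
tool_rot: [0.0, 0.993, 0.116, -0.001]
wrist_force: [0.6, -0.2, -0.6]
opening: 0.0297
gripper_force: 0.0
```

>>> send_rows:
  steps:
    - [[0.35,0,0,0,0.06],[0.35,0,0,0,0],[0.35,0,0,0,0],[0.35,0,0,0,0],[0.35,0,0,0,0]]

```text
time: 24.3
tcp_pos: [0.672, 0.1944, 0.1658]
tool_rot: [0.0, 0.996, 0.092, -0.0]
wrist_force: [0.3, -0.1, 0.3]
opening: 0.0304
gripper_force: 0.0
```

```bash
cat > cov.py <<'E'
from h import *
from scipy.ndimage import label
def cover(cx,cy,zt,R=.09):
    im,P=cloud("wrist");i=im.astype(int)
    yel=(i[...,2]>130)&(i[...,1]>130)&(i[...,0]<90)&(np.hypot(P[...,0]-cx,P[...,1]-cy)<R)
    L,n=label(yel)
    for k in range(1,n+1):
        if (L==k).sum()>20: print("yellow",P[L==k].mean(0).round(4),(L==k).sum())
    rib=(abs(P[...,2]-zt)<.004)&(np.hypot(P[...,0]-cx,P[...,1]-cy)<.06)&(i.max(-1)<110)
    L,n=label(rib);print("rib blobs",[((L==k).sum(),P[L==k].min(0).round(4).tolist(),P[L==k].max(0).round(4).tolist()) for k in range(1,n+1) if (L==k).sum()>60])
    k=np.argmax(np.bincount(L.ravel())[1:])+1;q=P[L==k]
    r=cv2.minAreaRect((q[:,:2]*1000).astype(np.float32));print("rib",r)
    return im,P
E
python3 - <<'E'
from cov import *
go(.675,.195,10.5,.0145)
im,P=cover(.675,.195,.026);cv2.imwrite("pics/w13.png",im);np.save("pics/w13.npy",P)
print(rect(P,.675,.195,.085,.008,.014,im,lambda c:c.max(-1)<90))
E
```

```text
tcp [0.672  0.1944 0.1658] phi 10.6 t 24.3 open 0.0304 F [ 0.3 -0.1  0.3] tilt [-0.    -0.001 -1.   ]
turn 0.002 shift before turn [ 0.021 -0.   ] after turn [ 0.021 -0.   ] z 1.008
yellow [0.6219 0.2181 0.0095] 329
yellow [0.6329 0.1551 0.0095] 310
rib blobs [(np.int64(799), [0.6513, 0.1857, 0.0222], [0.7065, 0.2056, 0.0286])]
rib ((678.9171752929688, 195.41888427734375), (55.16925811767578, 11.726408004760742), 10.222941398620605)
([675.9, 193.6, 99.0, 126.0, 10.5], 11677)
```

>>> send_rows:
  steps:
    - [[0.35,0.047,0.0,0.1,0.008],[0.35,0,0,0.25,0],[0.35,0,0,0.25,0],[0.35,0,0,0.2,0],[0.35,0,0,0.12,0],[0.35,0,0,0.06,0],[0.35,0,0,0.025,0],[0.35,0,0,0,0],[0.35,0,0,0,0]]

```text
time: 25.1
tcp_pos: [0.6799, 0.1977, 0.0171]
tool_rot: [-0.0, 0.996, 0.09, 0.001]
wrist_force: [0.2, -0.4, 0.7]
opening: 0.0296
gripper_force: 0.0
```

>>> send_rows:
  steps:
    - [[0,0,0,0,0],[0,0,0,0,0],[0,0,0,0,0],[0,0,0,0,0],[0,0,0,0,0]]

```text
time: 25.52
tcp_pos: [0.68, 0.1979, 0.0173]
tool_rot: [-0.0, 0.996, 0.09, 0.001]
wrist_force: [-0.5, 0.2, 6.9]
opening: 0.0105
gripper_force: 40.7
```

>>> send_rows:
  steps:
    - [[0.0,0,0,-0.1,0],[0.0,0,0,-0.25,0],[0.0,0,0,-0.25,0],[0.0,0,0,-0.25,0],[0.0,0,0,-0.15,-0.07],[0.0,0,0,0,0],[0.0,0,0,0,0],[0.0,0,0,0,0]]

```text
time: 26.18
tcp_pos: [0.6782, 0.1976, 0.1648]
tool_rot: [0.0, 0.993, 0.117, -0.001]
wrist_force: [0.2, -0.8, -2.1]
opening: 0.0107
gripper_force: 39.7
```

```bash
python3 - <<'E'
from cov import *
c,s=np.cos(.2339),np.sin(.2339)
go(.5858+.0095*c,-.27+.0095*s,13.4)
z=status.get_state()["tcp_pos"]
cover(z[0],z[1],z[2]+.012)
E
```

```text
tcp [0.6782 0.1976 0.1648] phi 13.4 t 26.18 open 0.0107 F [ 0.2 -0.8 -2.1] tilt [-0.001 -0.    -1.   ]
turn 0.001 shift before turn [-1.259  2.889] after turn [-1.258  2.89 ] z None
rib blobs [(np.int64(2043), [0.6499, 0.1859, 0.1728], [0.7036, 0.2071, 0.1805]), (np.int64(110), [0.6805, 0.2109, 0.1729], [0.6832, 0.2169, 0.1807]), (np.int64(109), [0.6881, 0.1801, 0.1731], [0.6902, 0.1862, 0.1807])]
rib ((676.7384033203125, 197.06971740722656), (54.191524505615234, 13.564482688903809), 10.687027931213379)
```

>>> send_rows:
  steps:
    - [[0,-0.105,0.241,0,0],[0,-0.105,0.241,0,0],[0,-0.105,0.241,0,0],[0,-0.105,0.241,0,0],[0,-0.105,0.241,0,0],[0,-0.105,0.241,0,0],[0,-0.105,0.241,0,0],[0,-0.105,0.241,0,0],[0,-0.105,0.241,0,0],[0,-0.105,0.241,0,0],[0,-0.105,0.241,0,0],[0,-0.103,0.241,0,0]]

```text
time: 27.23
tcp_pos: [0.5948, -0.2696, 0.1638]
tool_rot: [-0.001, 0.993, 0.117, -0.001]
wrist_force: [0.7, -0.0, -2.3]
opening: 0.0106
gripper_force: 39.7
```

>>> send_rows:
  steps:
    - [[0,0,0,0,0],[0,0,0,0,0],[0,0,0,0,0],[0,0,0,0,0],[0,0,0,0,0]]

```text
time: 27.65
tcp_pos: [0.5967, -0.2663, 0.1648]
tool_rot: [-0.001, 0.993, 0.118, -0.0]
wrist_force: [0.2, 0.2, -3.1]
opening: 0.0105
gripper_force: 39.8
```

```bash
cat >> cov.py <<'E'
def inbox(p,b=(.5858,-.2699,.2339)):
    c,s=np.cos(b[2]),np.sin(b[2]);d=np.asarray(p)[...,:2]-b[:2];return np.stack([d[...,0]*c+d[...,1]*s,-d[...,0]*s+d[...,1]*c],-1)
def plate(P,im,zlo,zhi):
    "dark points in the box frame: extents and plane fit z=a*x+b*y+c"
    l=inbox(P);m=(abs(l[...,0])<.075)&(abs(l[...,1])<.07)&(P[...,2]>zlo)&(P[...,2]<zhi)&(im.max(-1)<90)&(np.abs(l[...,1])>.025)
    q=P[m];x=l[m]
    print(len(q),"x",np.percentile(x[:,0],[1,99]).round(4),"y",np.percentile(x[:,1],[1,99]).round(4))
    A=np.c_[x,np.ones(len(x))];k=np.ones(len(x),bool)
    for _ in range(6):
        s=np.linalg.lstsq(A[k],q[k,2],rcond=None)[0];k=abs(A@s-q[:,2])<.002
    print("plane",s.round(4),k.sum())
E
python3 - <<'E'
from cov import *
c,s=np.cos(.2339),np.sin(.2339)
go(.5858+.0095*c,-.27+.0095*s,13.4,.085)
z=status.get_state()["tcp_pos"]
im,P=cover(z[0],z[1],z[2]+.01);cv2.imwrite("pics/w14.png",im)
plate(P,im,z[2]-.03,z[2]+.01);print("tcp box",inbox(z))
E
```

```text
tcp [ 0.5967 -0.2663  0.1648] phi 13.6 t 27.65 open 0.0105 F [ 0.2  0.2 -3.1] tilt [-0.001  0.001 -1.   ]
turn 0.004 shift before turn [-0.013  0.007] after turn [-0.013  0.007] z 0.532
rib blobs [(np.int64(2440), [0.5676, -0.2788, 0.1708], [0.6228, -0.2561, 0.1787]), (np.int64(89), [0.5988, -0.253, 0.1712], [0.6012, -0.2471, 0.1783]), (np.int64(87), [0.6062, -0.2835, 0.1708], [0.6088, -0.2776, 0.1788])]
rib ((595.5164184570312, -267.724853515625), (55.37479782104492, 13.637024879455566), 15.24491024017334)
17445 x [-0.0124  0.0582] y [-0.0612  0.0618]
plane [-0.0061  0.0002  0.1582] 16054
tcp box [0.01139134 0.00098617]
```

>>> send_rows:
  steps:
    - [[0,0.004,0,0.1,0],[0,0,0,0.15,0],[0,0,0,0.15,0],[0,0,0,0.1,0],[0,0,0,0.06,0],[0,0,0,0.02,0],[0,0,0,0,0],[0,0,0,0,0],[0,0,0,0,0]]

```text
time: 28.45
tcp_pos: [0.5976, -0.2682, 0.0796]
tool_rot: [0.0, 0.993, 0.117, 0.001]
wrist_force: [0.1, 0.4, -2.1]
opening: 0.0106
gripper_force: 39.8
```

```bash
python3 - <<'E'
from cov import *
z=status.get_state()["tcp_pos"]
im,P=cover(z[0],z[1],z[2]+.01);cv2.imwrite("pics/w15.png",im)
plate(P,im,z[2]-.03,z[2]+.01);print("tcp box",inbox(z),z)
E
```

```text
rib blobs [(np.int64(2431), [0.569, -0.2805, 0.0856], [0.6237, -0.2582, 0.0935]), (np.int64(94), [0.6001, -0.255, 0.0861], [0.6022, -0.2491, 0.0934]), (np.int64(87), [0.6074, -0.2853, 0.0857], [0.6093, -0.2798, 0.0935])]
rib ((596.3468627929688, -268.8844909667969), (54.95338439941406, 13.575929641723633), 11.608787536621094)
17359 x [-0.0119  0.0587] y [-0.0632  0.0597]
plane [-0.0034 -0.0018  0.0729] 15964
tcp box [ 0.01187031 -0.00112624] [ 0.59760811 -0.26824435  0.07956022]
```

>>> send_rows:
  steps:
    - [[0,0,-0.008,0.013,0],[0,0,0,0.01,0],[0,0,0,0,0],[0.25,0,0,0,0],[0.25,0,0,0,0],[0.25,0,0,0,0],[0.25,0,0,0,0]]

```text
time: 29.08
tcp_pos: [0.5966, -0.2668, 0.0748]
tool_rot: [0.0, 0.993, 0.117, 0.0]
wrist_force: [-0.2, 0.0, 0.1]
opening: 0.0213
gripper_force: 0.0
```

```bash
python3 - <<'E'
from cov import *
z=status.get_state()["tcp_pos"]
im,P=cover(z[0],z[1],z[2]+.01);cv2.imwrite("pics/w16.png",im)
plate(P,im,z[2]-.03,z[2]+.01);print("tcp box",inbox(z),z)
E
```

```text
yellow [ 0.552  -0.2613  0.0792] 51
yellow [ 0.5563 -0.2948  0.075 ] 40
rib blobs [(np.int64(2396), [0.567, -0.2791, 0.0809], [0.6224, -0.2573, 0.0875]), (np.int64(80), [0.5834, -0.2596, 0.0809], [0.6056, -0.2531, 0.0888]), (np.int64(80), [0.5975, -0.2478, 0.0815], [0.5999, -0.2424, 0.0888]), (np.int64(82), [0.6076, -0.2891, 0.081], [0.6096, -0.2837, 0.0888])]
rib ((594.6231079101562, -268.66546630859375), (55.55863571166992, 12.037246704101562), 12.604316711425781)
16566 x [-0.0128  0.0579] y [-0.0619  0.0609]
plane [ 0.0631 -0.0006  0.0679] 15250
tcp box [0.01126686 0.0005261 ] [ 0.59663812 -0.26677687  0.07484604]
```

The cover rests tilted 0.063 rad with its far edge up and the tongue tips low in front of the slot. I'll regrip lightly and slide it toward the lip.

>>> send_rows:
  steps:
    - [[0.25,0,0.003,-0.01,0],[0,0,0,0,0],[0,0,0,0,0],[0,0,0,0,0],[0,-0.015,0,0,0],[0,-0.015,0,0,0],[0,-0.015,0,0,0],[0,-0.015,0,0,0],[0,0,0,0,0],[0,0,0,0,0],[0,0,0,0,0]]
  grip_force: 20

```text
time: 30.05
tcp_pos: [0.5873, -0.2695, 0.0761]
tool_rot: [-0.0, 0.993, 0.117, -0.001]
wrist_force: [-0.4, -0.2, 0.2]
opening: 0.0109
gripper_force: 23.5
```

```bash
python3 - <<'E'
from cov import *
z=status.get_state()["tcp_pos"]
im,P=cover(z[0],z[1],z[2]+.01);cv2.imwrite("pics/w17.png",im)
plate(P,im,z[2]-.03,z[2]+.01);print("tcp box",inbox(z),z)
E
```

```text
rib blobs [(np.int64(2103), [0.5597, -0.2806, 0.0821], [0.6127, -0.2596, 0.09]), (np.int64(95), [0.5896, -0.2559, 0.0821], [0.5921, -0.2499, 0.09]), (np.int64(88), [0.5975, -0.2872, 0.0821], [0.5993, -0.2813, 0.0898])]
rib ((585.9443359375, -269.7369689941406), (53.63834762573242, 13.857775688171387), 9.762604713439941)
17190 x [-0.0237  0.0482] y [-0.062   0.0609]
plane [ 0.0523 -0.0005  0.0679] 15810
tcp box [1.56330387e-03 1.89910827e-05] [ 0.58731633 -0.26951919  0.07605938]
```

>>> send_rows:
  steps:
    - [[0.25,0,0,0,0],[0.25,0,0,0,0],[0.25,0,0,0,0],[0.25,0,0,-0.1,0],[0.25,0,0,-0.25,0],[0.0,0,0,-0.15,0],[0.0,0,0,0,0],[0.0,0,0,0,0],[0.0,0,0,0,0]]

```text
time: 30.85
tcp_pos: [0.5877, -0.2691, 0.1507]
tool_rot: [-0.0, 0.993, 0.117, -0.0]
wrist_force: [0.5, 0.5, -0.1]
opening: -0.0003
gripper_force: 0.0
```

```bash
python3 - <<'E'
from cov import *
z=status.get_state()["tcp_pos"]
im,P=cover(.5858,-.27,.08);cv2.imwrite("pics/w18.png",im)
plate(P,im,.055,.075);print("tcp box",inbox(z),z)
E
```

```text
yellow [ 0.5292 -0.2472  0.0667] 306
yellow [ 0.5442 -0.3174  0.064 ] 299
rib blobs [(np.int64(1153), [0.5631, -0.2817, 0.076], [0.6136, -0.2595, 0.0824])]
rib ((588.7703857421875, -270.23114013671875), (50.0428581237793, 11.66491413116455), 13.393507957458496)
11516 x [-0.0445  0.0485] y [-0.0621  0.0611]
plane [-0.0014 -0.0005  0.0646] 10680
tcp box [0.00201514 0.00038616] [ 0.58767077 -0.2690573   0.15071027]
```

View pics/w18.png

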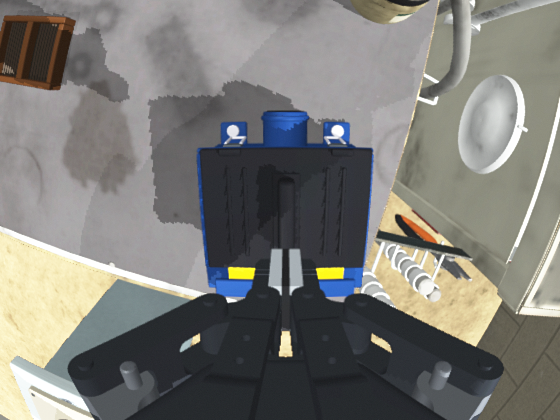

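The picture shows the cover flat on the rim (200–372, 150–268), with its yellow tongues disappearing under the blue lip at row 285. The plane fit gives 0.0015 rad of tilt and an origin height of about 54.6 mm. I'll hand in.

```bash
python3 -c "
from workcell import ticket
print(ticket.hand_in())"
```

```text
the job is handed in; nothing more can be done
None
```

I reassembled the housing: grid, clean element and mesh screen are in order inside it, with the cover flat on the rim and its tongues under the lip. I handed the job in at about 31 s; no verdict was returned.

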